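# Hang the brazed ring to drip and hold a tray under it

## Robot

A 6-joint arm with a two-finger parallel gripper is mounted at the origin on the work surface. World frame = base frame: x ahead of the robot, y to its left, z up, the work surface at z = 0. Lengths are in mm, angles in rad, forces in N, time in s.
With the tool pointing down it reaches from about 350 to 775 mm from the base axis. Payload 7.3 kg.
Tool frame: the origin (TCP) lies on the mounting face of the last link; the fingertips stand 178 mm ahead of it and the grasp point (between the pads) lies 159 mm ahead of it; z points along the fingers, y is the line along which they close (so a half turn about z gives the same grasp; the last joint's range is limited). The gripper opens to 92 mm and grips with 3 to 60 N. Pads are 19 mm wide; open, the fingers measure 130 mm over their backs; the gripper's body (75 mm by 190 mm) begins 47 mm behind the grasp point.
Start: joints at [-1.328, 0.342, 1.524, -0, 1.275, -0.146], TCP at [199.036, -485.811, 404.741] pointing down, gripper open.
Joint ranges: [-2.53, 2.53], [-0.77, 2.02], [0.04, 2.7], [-1, 4.14], [0.28, 2.66], [-3.11, 3.11]. Speed limits (rad/s): [2.57, 2.57, 3.14, 3.14, 3.14, 3.14].

## Interface

Orientations are given as [roll, pitch, yaw] about the fixed x, y, z axes, in that order (R = Rz(yaw) Ry(pitch) Rx(roll)).
In Python, from plant import bot gives the robot as it stands.
- The arm moves only by the shell command python3 shift.py, which reads ROWS from standard input. ROWS is a JSON list of rows, 1 to 5 of them, each of 5 numbers: the finger opening in mm, then dx, dy, dz in mm, then a turn about the tool's z in rad; each row is the pose to reach, as a shift and turn from the pose commanded when the command began, along the tool's axes at that moment; what a row does not reach only later rows make up. A row lasts 1/8 s, in which the tool goes at most 62.5 mm and 0.188 rad, less where a joint would pass 70% of its speed; a pose out of reach is approached as far as the arm can. The fingers move at their own pace and stop on an object; the grip force is fixed at half the most. Time passes only in rows, so rows that do not move let the fingers close. It prints the time, the measured TCP pose, the force, the opening and the grip force at its end. Input that does not fit is refused with a message, and nothing moves.
- bot.get_obs(): the state, without advancing time (a new reading comes with each control period).
- bot.capture(name): name is "scene" or "top" or "wrist"; returns a dict with "color" (420x560x3 uint8, red, green, blue), "K" (3x3 intrinsics, pixels), "R" (3x3) and "t" (3): a world point X has camera coordinates R X + t. Camera axes: x right, y down, z forward; pixel columns grow to the right and rows downward; lengths in mm; the calibration is good to about 2 mm. A picture is of the moment at which its call begins. There is no depth.
- bot.close_job(): hands the job in; it is judged then, once.
The state is a dict: "time": time; "joint_positions": joint angles; "dq": joint speeds; "tau": joint torques, N m; "tool_pos": TCP position; "tcp_rot": TCP orientation; "contact_force": force on the tool from outside, world axes, zero at the start; "moment": the same for the moment, N m; "grip_width": finger opening in mm; "finger_force": force on a finger pad.
Only numpy, scipy, OpenCV 4.12 (cv2) and the standard library are available. Lean on these libraries where they do the work, as an engineer would, in place of code of your own. Each camera call takes 0.05 s, during which the arm holds its last target. There are 200 camera calls.

## Task

Take the wire hanger with the brazed ring by its red tab, hook it onto the drying rail near the blue-capped post, slide it along, hanging on the rail, until it sits centred on the yellow band, and let go of it. Then take the top tray of the stuck stack by its orange lug, peel it off by lifting that corner first while the opposite end stays down, and present it level under the hanging ring, centred and just clear of it, well up off the bench. Finish while still holding the tray there; leave the file, the torch and the brick where they lie.

Things in the scene. Friction and masses are not known exactly. Their poses are not given: they have to be found in the camera images.
- hanger: Steel hanger, about 160 g, 186 mm tall, standing on a dark steel ring (80 mm across, 8 thick, flat, part of it). Origin: centre of the ring's underside, z up. Legs at y = +-36 rise to a crossbar at z = 70; a stem rises at x -17 to -9 up to the hook on top. Topmost is the red grip tab, 20 (x) x 12 (y), z 148 to 186. It hangs nearly upright from the tab and from the rail.
- hanger_grip (a point): Middle of the red tab, 170 mm above the hanger's origin; pinch it along the hanger's y (12 mm).
- hanger_slot (a point): Middle of the hook slot's roof, 140 mm above the hanger's origin; it rests on the rail's top when hung. Slot: 18 mm along x, 20 wide along y, open downwards; stem on the -x side, a lip on the +x side that hangs 20 mm below the roof. Bring it over the rail from the robot's side (-x), lifted 25 to 45 mm above its hung height, then lower it.
- ring_mid (a point): Centre of the dark ring, 4 mm above the hanger's origin.
- rail: Drying rail, fixed: steel bar 12 mm in diameter along its y, between posts at y = +-180 mm, bar axis 260 mm above the bench. Origin on the bench under the bar's middle; x points away from the robot. The post at +y (the robot's left) has a blue cap, the other a black one (26 mm across); each stands on a foot 60 (x) x 40 x 12.
- mark: Yellow band on the rail's bar, 34 mm long along the rail; origin at its centre on the bar's axis, y along the rail towards the blue-capped post. The hook (20 mm wide) is to be centred on it. It lies 110 mm or more from the black-capped post, 170 or more from the blue-capped one.
- board: Square terracotta soldering board, fixed, 160 x 160 x 18 mm, origin at the centre of its underside; the hanger stands on it.
- stack: Fixed stack of four nested sheet-metal trays on a green base plate 170 x 150 x 6; origin at the centre of the underside of the base plate. They stay where they are.
- tray: Top tray, about 140 g, nested on the stack, underside of its floor 46 mm above the stack's origin. Origin: centre of that underside, z up. Floor 107 (x) x 87 (y), 2 mm walls sloping out by 25 degrees to a rim 25 mm up; 146 x 126 over its flat 8 mm flange. Six feet 7.5 mm deep under the floor at x = -45, 0, 45, y = +-35. Orange lug at the corner (-x, +y).
- tray_lug (a point): Middle of the orange lug of the top tray, at (-90, 40, 44) mm in the tray's frame. It stands from 27 to 57 mm above the tray's underside, 24 (x) x 10 (y) mm; pinch it firmly (some 45 N) along the tray's y, fingertips at rim height; the tray then stays square to the fingers.
- tray_near (a point): Rim corner of the top tray beside the lug, at (-65, 55, 25) mm in the tray's frame. Sticky flux grips the tray's near and middle feet; each comes free once raised some 6 mm. It takes about 8 N at the lug. To peel, turn the tray about its far end at mid-wall height (x = 60, z = 12 in its frame; 2 mm of play there) until the lug's end is up by 8 degrees, then lift away.
- tray_far (a point): Rim corner diagonally across from the lug, at (65, -55, 25) mm in the tray's frame.
- tray_mid (a point): Centre of the tray's mouth, at rim height (0, 0, 25) mm in the tray's frame.
- file: Bystander: steel file with a square wooden handle (28 mm), 222 mm long along its x, lying on the bench.
- torch: Bystander: brass torch head, 175 mm long along its x, 34 mm high, lying on the bench.
- firebrick: Bystander: small firebrick 110 x 55 x 32 mm, on the bench.

How it is judged (in metres and radians):
On the way, in this order (a step that is already met when the one before it is completed fails the run):
1. the hanger hangs on the rail on the blue-capped post's side, 50 mm or more from the band's centre (z of hanger_slot in the frame of rail between 0.256 and 0.276 m and x of hanger_slot in the frame of rail between -0.015 and 0.015 m and contact force between hanger and rail above 0.3 N and y of hanger_slot in the frame of mark above 0.05 m), for 0.2 s.
2. it slides along, still hanging on the rail, 20 to 45 mm short of the band's centre (z of hanger_slot in the frame of rail between 0.256 and 0.276 m and x of hanger_slot in the frame of rail between -0.015 and 0.015 m and contact force between hanger and rail above 0.3 N and y of hanger_slot in the frame of mark between 0.02 and 0.045 m), for 0.04 s.
3. it hangs within 15 mm of the band's centre and is let go (z of hanger_slot in the frame of rail between 0.256 and 0.276 m and x of hanger_slot in the frame of rail between -0.015 and 0.015 m and contact force between hanger and rail above 0.3 N and y of hanger_slot in the frame of mark between -0.015 and 0.015 m and contact force between the fingers and hanger below 0.05 N), for 0.3 s.
4. the tray's lug corner is raised by 12 mm or more while the opposite corner is still down (up by less than 6 mm) (z of tray_near in the frame of stack above 0.083 m and z of tray_far in the frame of stack below 0.077 m), for 0.1 s.
At the end, for the whole second after the job is handed in: Hanger upright, at rest on the rail, within 20 mm of the band's centre, not touched. Tray in the fingers, level within 11 degrees, still; mouth's centre within 35 mm of the ring's centre from above, rim 6 to 70 mm below it, underside over 40 mm up, touching nothing else (z of hanger_slot in the frame of rail between 0.256 and 0.276 m and x of hanger_slot in the frame of rail between -0.015 and 0.015 m and contact force between hanger and rail above 0.3 N and y of hanger_slot in the frame of mark between -0.02 and 0.02 m and angle between each of hanger, tray's own z axis and vertical below 0.2 rad and linear speed of each of hanger, tray below 0.03 m/s and contact force between each of the fingers, tray and hanger below 0.05 N and horizontal distance between tray_mid and ring_mid below 0.035 m and z of ring_mid in the frame of tray_mid between 0.006 and 0.07 m and height (world z) of tray above 0.04 m and contact force between the fingers and tray above 1 N and contact force between tray and stack below 0.05 N and contact force between tray and rail below 0.05 N and contact force between tray and firebrick below 0.05 N); the arm keeps its last pose, push and grip.
It fails at once if the file is moved by more than 30 mm (distance of file from where it was at the start of the episode above 0.03 m).
It fails at once if the torch is moved by more than 30 mm (distance of torch from where it was at the start of the episode above 0.03 m).
It fails at once if the brick is moved by more than 30 mm (distance of firebrick from where it was at the start of the episode above 0.03 m).
It also fails if it takes over 64 s, if anything falls off the work surface, if the arm or the gripper's body presses on something with over 40 N, if the wrist force passes 120 N, or if a joint passes its speed limit or range.

## Working session

There is one attempt and no reset: what is moved stays moved. The work goes in short steps, Python scripts to look and compute and a shell command to move; the robot and the scene stay as the last step left them, time stands still between calls to the robot, and variables do not carry over. Pictures are saved under pics/ and viewed, at most 10 in all, crops included, and the job is handed in when it is done.

```bash
ls; mkdir -p pics
python3 - <<'E'
from plant import bot
import cv2
o=bot.get_obs();print(o)
for n in("scene","top"):
    c=bot.capture(n);cv2.imwrite(f"pics/{n}0.png",c["color"][:,:,::-1]);print(n,c["K"],c["R"],c["t"])
E
```

```text
pics
plant.py
shift.py
{'time': 0.0, 'joint_positions': array([-1.32798935e+00,  3.42695134e-01,  1.52503965e+00, -8.10571592e-06,
        1.27536852e+00, -1.46043392e-01]), 'dq': array([ 0.00077041,  0.00072746,  0.00087463,  0.0007478 , -0.00212607,
       -0.00207394]), 'tau': array([-4.34289575e-05, -4.31241953e+01, -2.44223785e+01,  7.17279408e-02,
        5.58560807e-02, -1.12751393e-04]), 'tool_pos': array([ 199.00432399, -485.6668186 ,  404.0511712 ]), 'tcp_rot': array([-3.14009696e+00, -2.12167421e-04,  3.88852571e-01]), 'contact_force': array([ 0.44636598, -0.34809423, -0.15629134]), 'moment': array([-0.00493912, -0.02348483, -0.00665178]), 'finger_force': 0.0, 'grip_width': 91.75974104336368}
scene [[426.24373546   0.         275.94825712]
 [  0.         426.24373546 214.89367576]
 [  0.           0.           1.        ]] [[-0.02845903  0.99952403 -0.01190811]
 [ 0.74533567  0.01328041 -0.6665571 ]
 [-0.66608169 -0.02784511 -0.74535886]] [  96.15390903 -271.28340379 1387.20499043]
top [[472.80844296   0.         273.85576917]
 [  0.         472.80844296 212.225187  ]
 [  0.           0.           1.        ]] [[-0.00122928 -0.99928547 -0.03777614]
 [-0.99645956  0.00439969 -0.08395822]
 [ 0.08406443  0.03753919 -0.99575297]] [ -46.82806104  515.67999633 1163.92727916]
```

View pics/scene0.png

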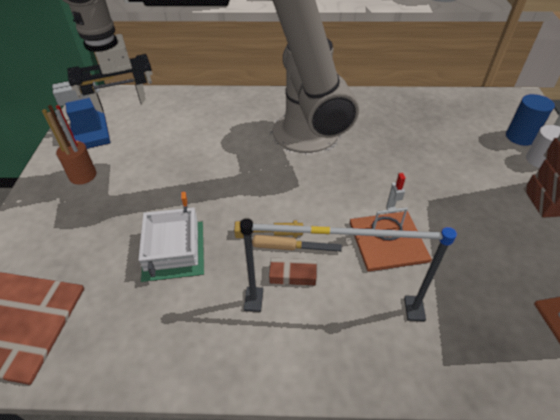

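View pics/top0.png

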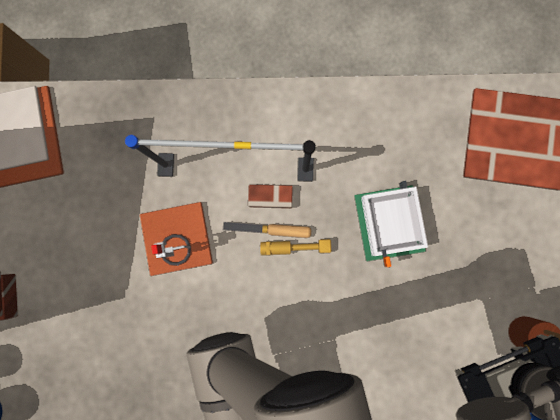

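```bash
cat > h.py <<'E'
import numpy as np, cv2
from plant import bot
def proj(c,X):
    q=c["R"]@np.asarray(X,float)+c["t"]; return (c["K"]@q)[:2]/q[2]
def ray(c,p):
    d=c["R"].T@np.linalg.solve(c["K"],[p[0],p[1],1.]); return -c["R"].T@c["t"],d
def onz(c,p,z):
    o,d=ray(c,p); return o+d*(z-o[2])/d[2]
def tri(cs,ps):
    P=[c["K"]@np.c_[c["R"],c["t"]] for c in cs]
    X=cv2.triangulatePoints(P[0],P[1],np.array(ps[0],float),np.array(ps[1],float))[:,0]; return X[:3]/X[3]
def blob(c,lo,hi,box):
    h=cv2.cvtColor(c["color"],cv2.COLOR_RGB2HSV); m=cv2.inRange(h,lo,hi)
    x0,y0,x1,y1=box; k=np.zeros_like(m); k[y0:y1,x0:x1]=m[y0:y1,x0:x1]
    ys,xs=np.nonzero(k); return np.array([xs.mean(),ys.mean()]),len(xs)
E
python3 - <<'E'
from h import *
s=bot.capture("scene");t=bot.capture("top")
def T(n,lo,hi,bs,bt):
    a,na=blob(s,lo,hi,bs);b,nb=blob(t,lo,hi,bt);print(n,a.round(1),na,b.round(1),nb,tri((s,t),(a,b)).round(1))
T("tabR",(0,200,120),(5,255,255),(390,165,412,200),(148,238,170,262))
T("blue",(105,150,60),(130,255,255),(435,222,462,250),(118,130,145,155))
T("black",(0,0,0),(180,255,50),(236,216,258,236),(300,139,318,154))
T("band",(20,150,100),(35,255,255),(300,220,340,240),(225,138,260,152))
T("lug",(5,200,150),(15,255,255),(175,185,195,210),(378,245,398,270))
def crop(c,x,y,w,h,k):return cv2.resize(c["color"][y:y+h,x:x+w,::-1],None,fx=k,fy=k,interpolation=cv2.INTER_CUBIC)
a=np.vstack([np.hstack([crop(s,350,165,80,60,5),crop(t,136,210,80,60,5)]),np.hstack([crop(s,130,188,80,60,5),crop(t,354,205,80,60,5)])])
cv2.imwrite("pics/c1.png",a)
E
```

```text
tabR [401.4 176.7] 17 [154.3 248.8] 44 [423.3 199.5 198.5]
blue [447.8 235.8] 192 [131.1 141. ] 132 [642.6 233.  260.8]
black [246.1 227. ] 172 [308.8 147.1] 123 [ 627.2 -128.8  258.4]
band [319.9 229.5] 105 [242.2 145. ] 114 [632.3   5.7 260.5]
lug [183.5 198. ] 2 [387.2 261.4] 46 [ 394.4 -314.1   91. ]
```

View pics/c1.png

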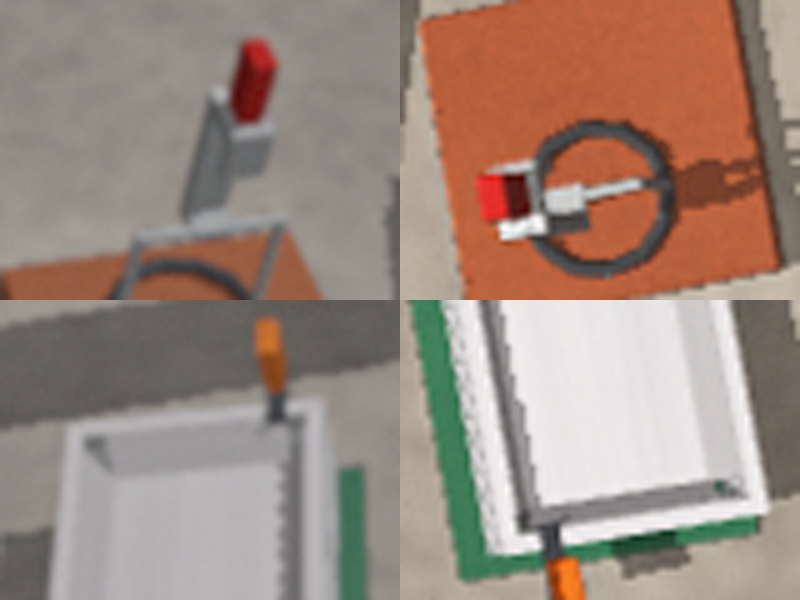

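Run:
```python
from h import *
s=bot.capture("scene");t=bot.capture("top")
rc=onz(t,(136+205/5,210+200/5),24);print("ring",rc)
a=onz(s,(350+137/5,165+237/5),86);b=onz(s,(350+285/5,165+217/5),86);print("xbar",a,b)
for p in((487,553),(768,512)):print("rim",onz(t,(354+(p[0]-400)/5,205+(p[1]-300)/5),71))
for p in((361,193),(417,187)):print("rim far",onz(t,p,71))
yaw0=np.arctan2((b-a)[1],(b-a)[0])-np.pi/2;print(yaw0)
E6=[]
def box(x0,x1,y0,y1,z0,z1):
    v=[(x,y,z) for x in(x0,x1) for y in(y0,y1) for z in(z0,z1)]
    return [(v[i],v[j]) for i in range(8) for j in range(i) if sum(p!=q for p,q in zip(v[i],v[j]))==1]
L=box(-10,10,-6,6,148,186)+box(-17,-9,-10,10,70,148)+box(9,13,-10,10,120,148)+[((0,y,8),(0,y,70)) for y in(-36,36)]+[((0,-36,70),(0,36,70))]
rows=[]
for k in (0,2):
    y=yaw0+k*np.pi/2;R=np.array([[np.cos(y),-np.sin(y),0],[np.sin(y),np.cos(y),0],[0,0,1]])
    r=[]
    for c,(x0,y0) in((s,(350,165)),(t,(136,210))):
        im=cv2.resize(np.ascontiguousarray(c["color"][y0:y0+60,x0:x0+80,::-1]),None,fx=5,fy=5,interpolation=cv2.INTER_CUBIC)
        for p,q in L:
            u=[tuple(((proj(c,R@np.array(w)+[rc[0],rc[1],18])-[x0,y0]+.5)*5).astype(int).tolist()) for w in(p,q)]
            cv2.line(im,u[0],u[1],(0,255,0) if p[2]>=148 else (255,0,0) if p[0]<0 else (0,255,255),1)
        r.append(im)
    rows.append(np.hstack(r))
cv2.imwrite("pics/o1.png",np.vstack(rows))
```

```text
ring [421.51616184 194.17522782  24.        ]
xbar [429.88072932 162.86713037  86.        ] [415.41710394 236.50441313  86.        ]
rim [ 407.45962112 -280.64672022   71.        ]
rim [ 426.56738045 -412.44285354   71.        ]
rim far [ 556.51092329 -258.70687865   71.        ]
rim far [ 570.11334898 -391.52924089   71.        ]
0.1939481523976323
```

View pics/o1.png

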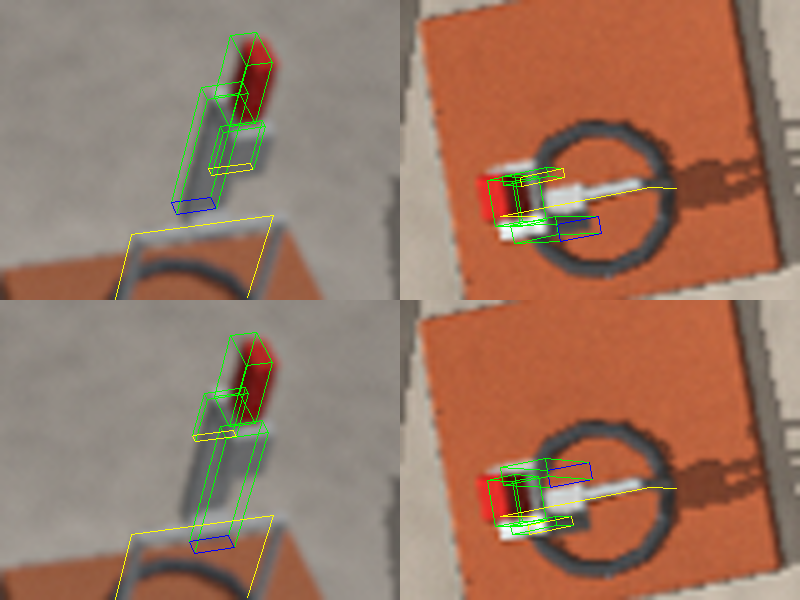

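```bash
cat >> h.py <<'E'
from scipy.spatial.transform import Rotation as Ro
def go(x,y,z,yaw=None):
    o=bot.get_obs();R=Ro.from_euler("xyz",o["tcp_rot"]).as_matrix();d=R.T@(np.array([x,y,z])-o["tool_pos"])
    a=0 if yaw is None else (o["tcp_rot"][2]-yaw); print("t",round(o["time"],2),"pos",o["tool_pos"].round(1),"rot",o["tcp_rot"].round(3),"F",o["contact_force"].round(1),"w",round(o["grip_width"],1),"=> d",d.round(1),"n",round(np.linalg.norm(d)/62.5,1),"turn",round(a,3))
E
echo '[[92,270,-190,-16,0.1],[92,270,-190,-16,0.19],[92,270,-190,-16,0.19],[92,270,-190,-16,0.19],[92,270,-190,-16,0.19]]' | python3 shift.py; python3 -c "
from h import *
go(423,199,420,.19)"
```

```text
time: 0.92
tool_pos: [367.8, -221.0, 420.1]
tcp_rot: [3.141, -0.001, 0.198]
contact_force: [0.6, -0.4, 0.0]
grip_width: 91.7
finger_force: 0.0
t 0.93 pos [ 367.8 -221.   420.1] rot [ 3.141e+00 -1.000e-03  1.980e-01] F [ 0.6 -0.4  0. ] w 91.7 => d [ 1.369e+02 -4.009e+02 -1.000e-01] n 6.8 turn 0.008
```

```bash
echo '[[60,30,-60,0,0],[60,60,-125,0,0],[60,80,-185,0,0],[60,95,-245,0,0],[60,105,-300,0,0]]' | python3 shift.py; echo '[[60,20,-60,0,0],[60,32,-101,0,0],[60,32,-101,0,0]]' | python3 shift.py; python3 -c "
from h import *
go(423,199,347,.19)
w=bot.capture('wrist');s=bot.capture('scene');t=bot.capture('top')
import pickle;pickle.dump((w,s,t),open('a.pkl','wb'))
print(proj(w,(423,199,188)),proj(s,(423,199,188)))
cv2.imwrite('pics/w1.png',w['color'][:,:,::-1])"
```

```text
time: 1.55
tool_pos: [410.7, 87.0, 420.0]
tcp_rot: [3.141, -0.001, 0.199]
contact_force: [1.1, -0.5, 0.1]
grip_width: 60.3
finger_force: 0.0
time: 1.92
tool_pos: [422.0, 192.8, 419.6]
tcp_rot: [-3.141, 0.0, 0.203]
contact_force: [-0.0, -0.4, -0.1]
grip_width: 60.0
finger_force: 0.0
t 1.93 pos [422.  192.8 419.6] rot [-3.141  0.     0.203] F [-0.  -0.4 -0.1] w 60.0 => d [ 2.2 -5.9 72.6] n 1.2 turn 0.013
[278.31565917 223.98314566] [400.64477268 179.95320291]
```

View pics/w1.png

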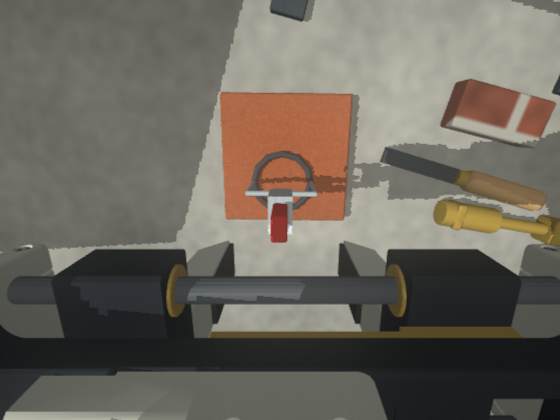

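```bash
python3 -c "
from h import *
import pickle;w,s,t=pickle.load(open('a.pkl','rb'))
print(onz(w,(282.5,181.5),26),onz(w,(282,193),92),onz(w,(248,193),92),onz(w,(316,193),92))
print(blob(w,(0,180,60),(5,255,255),(260,195,300,250)),proj(w,(423,199,204)))
print(proj(w,(413,199,204)))
"; echo '[[60,1,-5,30,0.013],[60,1,-5,72,0.013],[60,1,-5,72,0.013]]' | python3 shift.py; echo '[[5,0,0,0,0],[5,0,0,0,0],[5,0,0,0,0],[5,0,0,0,0]]' | python3 shift.py
```

```text
[425.59202656 198.21834589  26.        ] [425.47676776 197.96800899  92.        ] [418.26476516 233.00578415  92.        ] [432.68860933 162.93101615  92.        ]
(array([271.4375, 227.8125]), 16) [277.7433393  231.31001014]
[274.97927712 244.45127328]
time: 2.45
tool_pos: [421.6, 194.0, 345.9]
tcp_rot: [3.141, 0.006, 0.184]
contact_force: [0.9, -0.8, 0.8]
grip_width: 60.2
finger_force: 0.0
time: 2.95
tool_pos: [422.3, 195.5, 348.3]
tcp_rot: [3.142, -0.001, 0.186]
contact_force: [0.0, -1.0, -0.8]
grip_width: 24.8
finger_force: 0.0
```

```bash
echo '[[5,0,-2,0,0],[5,0,-2,0,0],[5,0,-2,0,0],[5,0,-2,0,0],[5,0,-2,0,0]]' | python3 shift.py; echo '[[5,0,0,0,0],[5,0,0,-20,0],[5,0,0,-60,0],[5,0,0,-100,0]]' | python3 shift.py;python3 -c "
from h import *
a=np.array([627.2,-128.8]);b=np.array([642.6,233.]);u=(b-a)/np.linalg.norm(b-a);m=np.array([632.3,5.7])
print('mark along',(m-a)@u,np.cross(u,m-a),np.linalg.norm(b-a))
h=m+u*90;print(h); n=np.array([u[1],-u[0]])
print(h-90*n)
p=h-90*n;go(p[0],p[1],461,-.0425)
c=bot.capture('scene');cv2.imwrite('pics/s2.png',c['color'][:,:,::-1])"
```

```text
time: 3.58
tool_pos: [421.9, 197.5, 347.9]
tcp_rot: [-3.141, -0.0, 0.186]
contact_force: [-0.8, 1.7, 2.0]
grip_width: 12.1
finger_force: 30.0
time: 4.08
tool_pos: [421.8, 197.2, 448.3]
tcp_rot: [3.141, 0.002, 0.186]
contact_force: [0.9, -0.7, -1.4]
grip_width: 12.0
finger_force: 30.0
mark along 134.59520830508077 0.6244207811376477 362.1276018201319
[636.12738016  95.61858073]
[546.20879943  99.4459609 ]
t 4.08 pos [421.8 197.2 448.3] rot [3.141e+00 2.000e-03 1.860e-01] F [ 0.9 -0.7 -1.4] w 12.0 => d [104.2 119.  -12.8] n 2.5 turn 0.228<string>:4: DeprecationWarning: Arrays of 2-dimensional vectors are deprecated. Use arrays of 3-dimensional vectors instead. (deprecated in NumPy 2.0)
```

View pics/s2.png

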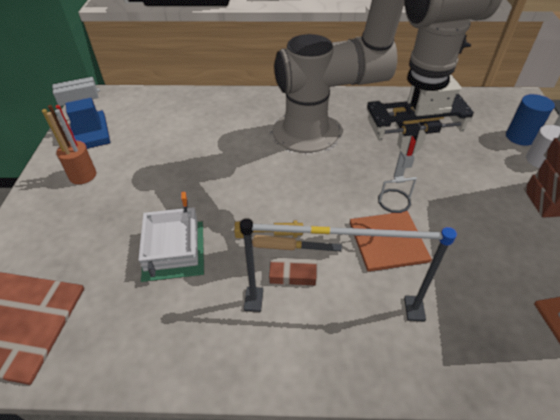

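```bash
echo '[[5,35,40,-43,0.08],[5,70,80,-43,0.16],[5,104,119,-43,0.228],[5,104,119,-43,0.228]]' | python3 shift.py; echo '[[5,0,0,0,0],[5,0,0,0,0]]' | python3 shift.py; python3 -c "
from h import *
go(546.2,99.4,491,-.0425)
s=bot.capture('scene');t=bot.capture('top')
import pickle;pickle.dump((s,t),open('b.pkl','wb'))
o=bot.get_obs()['tool_pos']
def crop(c,p):
    x,y=int(p[0])-40,int(p[1])-50;print(x,y);return cv2.resize(c['color'][y:y+100,x:x+80,::-1],None,fx=5,fy=5,interpolation=cv2.INTER_CUBIC)
P=[o[0]+3,o[1],250]
cv2.imwrite('pics/c2.png',np.hstack([crop(s,proj(s,P)),crop(t,proj(t,P))]))"
```

```text
time: 4.62
tool_pos: [548.2, 97.1, 488.9]
tcp_rot: [3.14, 0.002, -0.047]
contact_force: [-1.5, 0.8, -1.3]
grip_width: 11.8
finger_force: 30.0
time: 4.88
tool_pos: [545.3, 100.5, 490.9]
tcp_rot: [3.142, 0.0, -0.041]
contact_force: [-0.2, 0.4, -0.8]
grip_width: 11.9
finger_force: 30.0
t 4.88 pos [545.3 100.5 490.9] rot [ 3.142  0.    -0.041] F [-0.2  0.4 -0.8] w 11.9 => d [ 0.9  1.  -0.1] n 0.0 turn 0.002
327 150
156 137
```

View pics/c2.png

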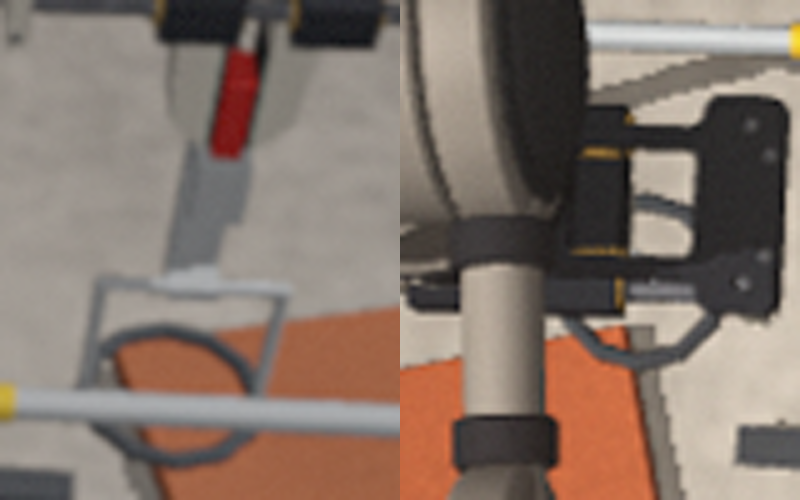

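```bash
python3 -c "
from h import *
import pickle;s,t=pickle.load(open('b.pkl','rb'))
f=lambda x,y:(327+x/5-.4,150+y/5-.4)
print('ring',onz(s,f(172,395),165)); print('bar',onz(s,f(190,290),231))
print('tabfrontbottom',onz(s,f(232,160),309)); print('railtop',[onz(s,f(x,y),260) for x,y in((30,402),(380,415))])
"
```

```text
ring [548.41059026 100.28015087 165.        ]
bar [549.37666838  98.3074492  231.        ]
tabfrontbottom [556.39755902 101.79262372 309.        ]
railtop [array([632.676598 ,  27.4645992, 260.       ]), array([636.4269869 , 152.50989656, 260.        ])]
```

```bash
echo '[[5,40,0,0,0],[5,75,0,0,0],[5,87,0,0,0],[5,87,0,0,0],[5,87,0,0,0]]' | python3 shift.py; echo '[[5,0,0,8,0],[5,0,0,15,0],[5,0,0,15,0]]' | python3 shift.py;echo '[[5,0,0,5,0],[5,0,0,10,0],[5,0,0,10,0]]' | python3 shift.py;python3 -c "
from h import *
go(633.3,96,456,-.0425)
s=bot.capture('scene');o=bot.get_obs()['tool_pos']
p=proj(s,[o[0],o[1],250]);x,y=int(p[0])-40,int(p[1])-50;print(x,y)
cv2.imwrite('pics/c3.png',cv2.resize(s['color'][y:y+100,x:x+80,::-1],None,fx=5,fy=5,interpolation=cv2.INTER_CUBIC))"
```

```text
time: 5.6
tool_pos: [632.3, 96.5, 491.1]
tcp_rot: [3.142, 0.0, -0.041]
contact_force: [0.1, 0.2, -2.3]
grip_width: 12.0
finger_force: 30.0
time: 5.98
tool_pos: [632.8, 96.0, 474.9]
tcp_rot: [3.141, 0.002, -0.042]
contact_force: [-0.4, -0.2, -1.2]
grip_width: 12.0
finger_force: 30.0
time: 6.35
tool_pos: [633.0, 96.0, 465.2]
tcp_rot: [3.141, 0.001, -0.042]
contact_force: [-0.7, -0.8, -1.1]
grip_width: 11.6
finger_force: 30.0
t 6.35 pos [633.   96.  465.2] rot [ 3.141e+00  1.000e-03 -4.200e-02] F [-0.7 -0.8 -1.1] w 11.6 => d [ 0.3 -0.   9.2] n 0.1 turn 0.0
329 184
```

View pics/c3.png

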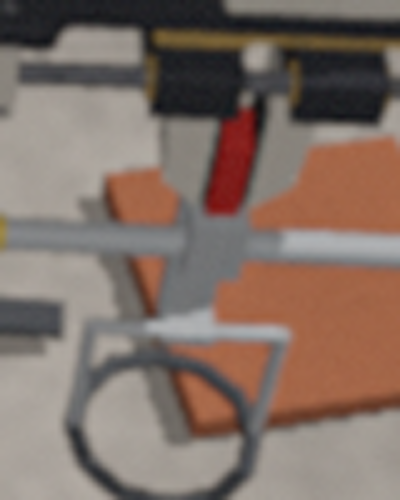

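```bash
echo '[[5,0,0,4,0],[5,0,0,7,0],[5,0,0,7,0]]' | python3 shift.py;echo '[[5,0,0,3,0],[5,0,0,3,0],[5,0,0,3,0]]' | python3 shift.py
```

```text
time: 6.78
tool_pos: [633.0, 96.0, 458.4]
tcp_rot: [3.141, 0.001, -0.042]
contact_force: [0.2, 0.5, -1.6]
grip_width: 11.7
finger_force: 30.0
time: 7.15
tool_pos: [633.0, 96.0, 456.0]
tcp_rot: [3.142, -0.0, -0.042]
contact_force: [0.4, 0.5, -1.6]
grip_width: 11.7
finger_force: 30.0
```

```bash
for i in 1; do echo '[[5,0,0,1,0],[5,0,0,1,0]]' | python3 shift.py|egrep 'pos|force'; echo '[[5,0,0,1,0],[5,0,0,1,0]]' | python3 shift.py|egrep 'pos|force'; echo '[[5,0,0,1,0],[5,0,0,1,0]]' | python3 shift.py|egrep 'pos|force'; done
```

```text
tool_pos: [632.9, 96.0, 455.9]
contact_force: [-2.1, -1.0, 5.6]
finger_force: 30.0
tool_pos: [632.7, 96.0, 455.8]
contact_force: [-3.4, -0.4, 9.3]
finger_force: 30.0
tool_pos: [632.5, 96.0, 455.7]
contact_force: [-4.7, -0.3, 13.3]
finger_force: 30.0
```

```bash
echo '[[5,0,0,-2,0],[5,0,0,-2,0]]' | python3 shift.py|egrep 'pos|force';echo '[[5,0,12,-2,0],[5,0,25,-2,0],[5,0,38,-2,0],[5,0,50,-2,0],[5,0,58,-2,0]]' | python3 shift.py|egrep 'time|pos|force'; echo '[[5,0,0,1,0],[5,0,0,1,0]]' | python3 shift.py|egrep 'pos|force';python3 -c "
from h import *
go(632.3,5.7,456,-.0425)
s=bot.capture('scene');o=bot.get_obs()['tool_pos']
p=proj(s,[o[0],o[1],250]);x,y=int(p[0])-60,int(p[1])-50;print(x,y)
cv2.imwrite('pics/c4.png',cv2.resize(s['color'][y:y+100,x:x+120,::-1],None,fx=6,fy=6,interpolation=cv2.INTER_CUBIC))"
```

```text
tool_pos: [632.9, 96.0, 455.8]
contact_force: [-3.2, -0.7, 8.3]
finger_force: 30.0
time: 8.78
tool_pos: [630.6, 36.9, 456.7]
contact_force: [0.6, 0.7, -1.8]
finger_force: 30.0
tool_pos: [630.6, 38.2, 456.0]
contact_force: [0.0, -1.1, -1.5]
finger_force: 30.0
t 9.03 pos [630.6  38.2 456. ] rot [-3.142 -0.    -0.042] F [ 0.  -1.1 -1.5] w 12.0 => d [ 3.1 32.4 -0. ] n 0.5 turn 0.0
278 182
```

View pics/c4.png

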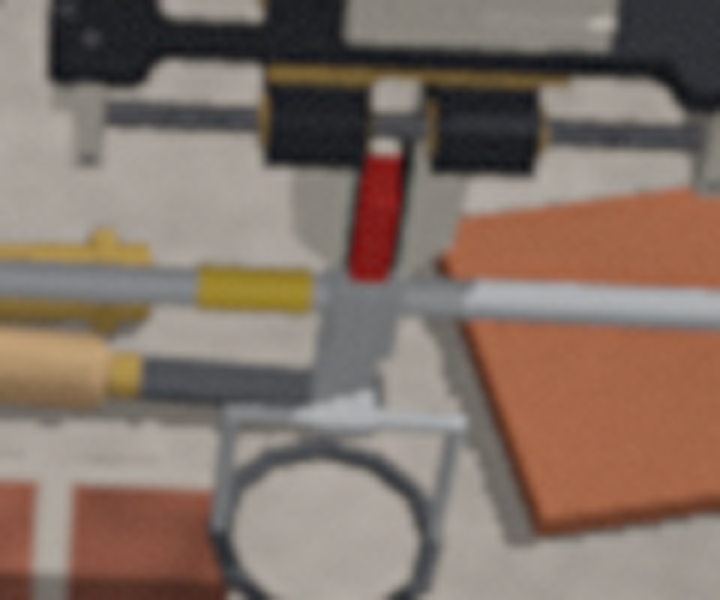

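```bash
echo '[[5,0,0,2,0],[5,0,0,2,0]]' | python3 shift.py|egrep 'pos|force'; echo '[[5,0,0,0,0],[5,0,8,0,0],[5,0,16,0,0],[5,0,24,0,0],[5,0,32,0,0]]' | python3 shift.py|egrep 'time|pos|force'; echo '[[5,0,0,0,0],[5,0,0,0,0]]' | python3 shift.py|egrep 'pos|force'
```

```text
tool_pos: [630.2, 38.5, 455.8]
contact_force: [-2.2, -1.0, 7.1]
finger_force: 30.0
time: 9.95
tool_pos: [629.3, 7.5, 455.8]
contact_force: [-0.2, 4.5, 6.7]
finger_force: 30.0
tool_pos: [629.3, 6.7, 455.8]
contact_force: [-0.9, 0.4, 6.1]
finger_force: 30.0
```

```bash
echo '[[5,0,0,-1,0],[5,0,0,-1,0],[40,0,0,-1,0],[40,0,0,-1,0],[40,0,0,-1,0]]' | python3 shift.py|egrep 'pos|force|width'; echo '[[40,0,0,0,0],[40,0,0,0,0],[40,0,0,-30,0],[40,0,0,-70,0],[40,0,0,-70,0]]' | python3 shift.py|egrep 'time|pos|force|width'; python3 -c "
from h import *
s=bot.capture('scene');t=bot.capture('top')
x,y=240,180
a=cv2.resize(s['color'][y:y+100,x:x+120,::-1],None,fx=4,fy=4,interpolation=cv2.INTER_CUBIC)
x,y=354,180
b=cv2.resize(t['color'][y:y+100,x:x+80,::-1],None,fx=4,fy=4,interpolation=cv2.INTER_CUBIC)
cv2.imwrite('pics/c5.png',np.hstack([a,b]))
go(560,-180,456,.14)"
```

```text
tool_pos: [629.2, 6.0, 454.3]
contact_force: [-0.6, -0.4, 0.2]
grip_width: 37.0
finger_force: 0.0
time: 11.45
tool_pos: [629.0, 6.1, 528.6]
contact_force: [0.4, -0.1, -0.3]
grip_width: 39.9
finger_force: 0.0
t 11.55 pos [629.1   6.1 524.7] rot [ 3.141 -0.    -0.042] F [ 0.1 -0.7 -0.2] w 40.3 => d [-61.2 188.8  68.7] n 3.4 turn -0.182
```

View pics/c5.png

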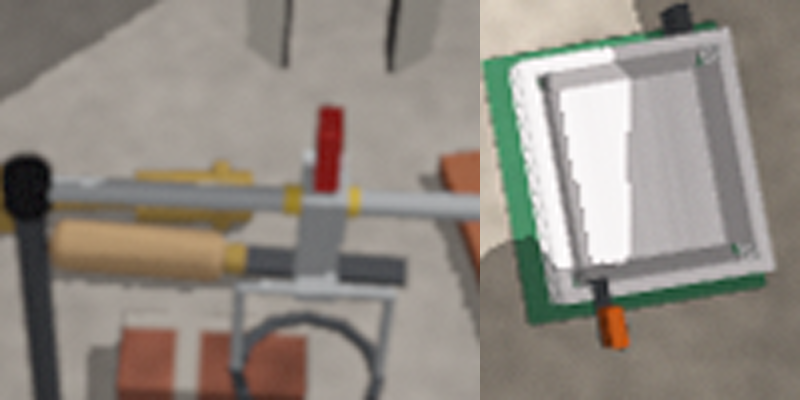

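```bash
python3 -c "
from h import *
go(395,-311,400,.13)"; echo '[[50,-50,35,0,0],[50,-100,70,0,0],[50,-130,110,20,-0.1],[50,-160,160,60,-0.17],[50,-190,210,90,-0.17]]' | python3 shift.py; python3 -c "
from h import *
go(395,-311,400,.13)"
```

```text
t 11.55 pos [629.1   6.1 524.7] rot [ 3.141 -0.    -0.042] F [ 0.1 -0.7 -0.2] w 40.3 => d [-220.6  326.7  124.7] n 6.6 turn -0.172
time: 12.18
tool_pos: [434.4, -188.1, 437.9]
tcp_rot: [-3.14, 0.002, 0.129]
contact_force: [0.5, 0.3, -0.5]
grip_width: 50.2
finger_force: 0.0
t 12.18 pos [ 434.4 -188.1  437.9] rot [-3.14e+00  2.00e-03  1.29e-01] F [ 0.5  0.3 -0.5] w 50.2 => d [-54.8 116.9  37.8] n 2.2 turn -0.001
```

```bash
echo '[[60,-25,55,18,0],[60,-55,113,38,0],[60,-55,113,38,0],[60,-55,113,38,0]]' | python3 shift.py; python3 -c "
from h import *
go(395,-311,400,.13)
w=bot.capture('wrist');import pickle;pickle.dump(w,open('w2.pkl','wb'))
cv2.imwrite('pics/w2.png',w['color'][:,:,::-1])
print(proj(w,(395,-311,90)),blob(w,(5,200,100),(15,255,255),(200,150,350,260)))"
```

```text
time: 12.68
tool_pos: [395.6, -306.4, 401.2]
tcp_rot: [-3.139, 0.001, 0.126]
contact_force: [0.6, 0.9, 0.0]
grip_width: 60.0
finger_force: 0.0
t 12.68 pos [ 395.6 -306.4  401.2] rot [-3.139e+00  1.000e-03  1.260e-01] F [0.6 0.9 0. ] w 60.0 => d [-1.1  4.4  1.2] n 0.1 turn -0.004
[291.14820246 201.68343782] (array([nan, nan]), 0)h.py:15: RuntimeWarning: Mean of empty slice.
  ys,xs=np.nonzero(k); return np.array([xs.mean(),ys.mean()]),len(xs)
  ret = ret.dtype.type(ret / rcount)
```

View pics/w2.png

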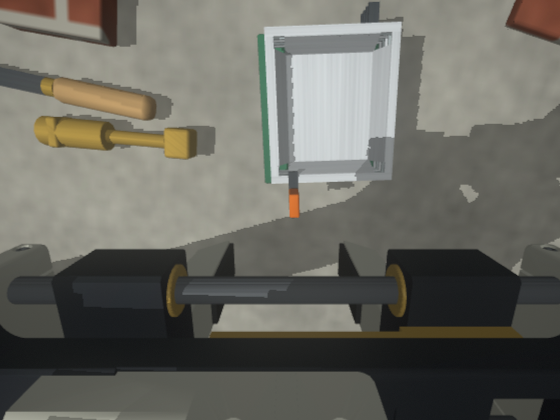

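```bash
python3 -c "
from h import *
import pickle;w=pickle.load(open('w2.pkl','rb'))
h=cv2.cvtColor(w['color'],cv2.COLOR_RGB2HSV);m=cv2.inRange(h,(5,180,60),(20,255,255));m[:150]=0;m[240:]=0;m[:,:250]=0;m[:,350:]=0
ys,xs=np.nonzero(m);print(xs.min(),xs.max(),ys.min(),ys.max(),xs.mean(),ys.mean(),len(xs))
print('lugtop',onz(w,(xs.mean(),ys.mean()),103),[onz(w,(xs.mean(),v),z) .round(1) for v,z in((ys.min(),103),(ys.max()+1,103))])
g=cv2.cvtColor(w['color'],cv2.COLOR_RGB2HSV)[...,1]
for p in((270,183.5),(394,179),(265,25),(401,23)):print(onz(w,p,71.5).round(1))
print(w['color'][200:205,290:300].tolist()[0])
"
```

```text
290 298 195 216 293.672131147541 205.7486338797814 183
lugtop [ 394.56076741 -313.31696027  103.        ] [array([ 405.1, -311.9,  103. ]), array([ 383.3, -314.8,  103. ])]
[ 407.1 -287.3   71.5]
[ 428.2 -415.3   71.5]
[ 552.7 -266.4   71.5]
[ 569.8 -389.4   71.5]
[[219, 120, 56], [219, 120, 56], [218, 119, 56], [216, 118, 56], [214, 117, 55], [213, 116, 55], [211, 115, 55], [196, 108, 53], [157, 90, 50], [144, 124, 109]]
```

```bash
python3 -c "
from h import *
go(394.5,-313.3,249,.15)"
```

```text
t 12.72 pos [ 396.  -305.8  401.7] rot [-3.14   0.     0.128] F [ 0.2  0.4 -0.5] w 60.0 => d [ -2.4   7.4 152.7] n 2.4 turn -0.022
```

```bash
echo '[[50,-2,7,50,-0.022],[50,-2,7,100,-0.022],[50,-2,7,140,-0.022],[50,-2,7,140,-0.022]]' | python3 shift.py>/dev/null; echo '[[50,0,0,0,0],[50,0,0,0,0]]' | python3 shift.py>/dev/null;python3 -c "
from h import *
go(394.5,-313.3,249,.15)"
```

```text
t 13.47 pos [ 395.4 -313.8  264.1] rot [ 3.138e+00 -2.000e-03  1.510e-01] F [ 0.5 -0.7  0.3] w 49.9 => d [-0.9 -0.7 15.1] n 0.2 turn 0.001
```

```bash
echo '[[30,-1,-0.5,13,0],[30,-1,-0.5,13,0],[5,-1,-0.5,13,0],[5,-1,-0.5,13,0],[5,-1,-0.5,13,0]]' | python3 shift.py; echo '[[5,0,0,0,0],[5,0,0,0,0],[5,0,0,0,0],[5,0,0,0,0],[5,0,0,0,0]]' | python3 shift.py
```

```text
time: 14.1
tool_pos: [393.7, -313.5, 249.3]
tcp_rot: [3.141, -0.0, 0.15]
contact_force: [0.1, -1.4, -0.6]
grip_width: 9.9
finger_force: 30.0
time: 14.72
tool_pos: [393.7, -313.5, 249.2]
tcp_rot: [3.141, -0.0, 0.15]
contact_force: [-0.3, -2.1, 2.0]
grip_width: 10.0
finger_force: 30.0
```

```bash
echo '[[5,0.2,0,-1,0],[5,0.5,0,-2,0],[5,0.5,0,-2,0]]' | python3 shift.py; echo '[[5,0.3,0,-1,0],[5,0.6,0,-2,0],[5,0.6,0,-2,0]]' | python3 shift.py;  python3 -c "
from h import *
o=bot.get_obs();print(o['moment'],o['contact_force'])"
```

```text
time: 15.1
tool_pos: [394.1, -313.5, 249.7]
tcp_rot: [-3.141, 0.001, 0.15]
contact_force: [3.2, -5.9, -14.3]
grip_width: 9.6
finger_force: 30.0
time: 15.48
tool_pos: [394.6, -313.6, 250.8]
tcp_rot: [-3.14, 0.002, 0.15]
contact_force: [5.1, -8.0, -23.3]
grip_width: 10.0
finger_force: 30.0
[-1.2089236  -0.44290716  0.17041303] [  5.07743648  -7.97988973 -23.33480335]
```

```bash
cat >> h.py <<'E'
import pickle
def track(ref=None):
    s0=pickle.load(open('a.pkl','rb'))[1]["color"] if ref is None else ref
    c=bot.capture("scene"); R=Ro.from_euler('z',.15).as_matrix()
    N=[(-65,55,25),(-65,-55,25),(65,55,25),(65,-55,25),(-90,40,55)]
    p0=np.array([proj(c,R@np.array(n)+[489.5,-340,46]) for n in N],np.float32)
    g=[cv2.cvtColor(i,cv2.COLOR_RGB2GRAY) for i in(s0,c["color"])]
    p1,st,_=cv2.calcOpticalFlowPyrLK(g[0],g[1],p0.reshape(-1,1,2),None,winSize=(15,15),maxLevel=2)
    print("flow nl,nr,fl,fr,lug",(p1[:,0]-p0).round(2).tolist(),st.ravel())
    o=bot.get_obs();F=o["contact_force"];M=o["moment"]-np.cross([0,0,-.159],F);print(round(o["time"],2),"tcp",o["tool_pos"].round(1),o["tcp_rot"].round(3),"F",F.round(1),"Mgrasp",M.round(2),"w",round(o["grip_width"],1))
E
cat > tk.py <<'E'
from h import *
track()
E
python3 tk.py; echo '[[5,0.2,0,-1,0],[5,0.4,0,-2,0],[5,0.4,0,-2,0]]' | python3 shift.py>/dev/null;python3 tk.py; echo '[[5,0.2,0,-1,0],[5,0.4,0,-2,0],[5,0.4,0,-2,0]]' | python3 shift.py>/dev/null;python3 tk.py
```

```text
flow nl,nr,fl,fr,lug [[0.4699999988079071, -0.5799999833106995], [0.9900000095367432, 5.920000076293945], [0.3700000047683716, 0.2199999988079071], [-0.10999999940395355, 0.23999999463558197], [71.5, 10.079999923706055]] [1 1 1 1 1]
15.53 tcp [ 394.6 -313.6  250.8] [-3.14e+00  2.00e-03  1.50e-01] F [  4.1  -7.9 -23.4] Mgrasp [0.12 0.21 0.2 ] w 9.6
flow nl,nr,fl,fr,lug [[0.4099999964237213, -0.8600000143051147], [0.8899999856948853, 5.690000057220459], [0.3700000047683716, 0.41999998688697815], [-0.10000000149011612, 0.41999998688697815], [71.2300033569336, 10.050000190734863]] [1 1 1 1 1]
15.95 tcp [ 395.1 -313.5  252.6] [-3.14e+00  1.00e-03  1.50e-01] F [  5.5  -8.8 -24. ] Mgrasp [0.19 0.32 0.19] w 9.8
flow nl,nr,fl,fr,lug [[0.30000001192092896, -1.0499999523162842], [0.7900000214576721, 5.699999809265137], [0.3799999952316284, 0.6299999952316284], [-0.11999999731779099, 0.6000000238418579], [64.72000122070312, -3.5999999046325684]] [1 1 1 1 1]
16.38 tcp [ 395.7 -313.3  254.7] [-3.14e+00  1.00e-03  1.49e-01] F [  7.5  -6.9 -23.7] Mgrasp [0.03 0.43 0.23] w 9.4
```

```bash
echo '[[5,0.4,0,-1,0],[5,0.6,0,-2,0],[5,0.8,0,-3,0]]' | python3 shift.py>/dev/null;python3 tk.py; echo '[[5,0.4,0,-1,0],[5,0.6,0,-2,0],[5,0.8,0,-3,0]]' | python3 shift.py>/dev/null;python3 tk.py;echo '[[5,0.4,0,-1,0],[5,0.6,0,-2,0],[5,0.8,0,-3,0]]' | python3 shift.py>/dev/null;python3 tk.py
```

```text
flow nl,nr,fl,fr,lug [[0.23000000417232513, -1.25], [0.5199999809265137, 5.289999961853027], [0.3799999952316284, 0.9399999976158142], [-0.1599999964237213, 0.8700000047683716], [65.16999816894531, -4.489999771118164]] [1 1 1 1 1]
16.8 tcp [ 396.6 -313.1  257.7] [-3.14e+00  1.00e-03  1.49e-01] F [  7.5  -6.2 -21.6] Mgrasp [0.2  0.37 0.2 ] w 10.0
flow nl,nr,fl,fr,lug [[0.10000000149011612, -1.6699999570846558], [0.23000000417232513, 5.050000190734863], [0.3799999952316284, 1.3200000524520874], [-0.18000000715255737, 1.0800000429153442], [73.94999694824219, -9.460000038146973]] [1 1 1 1 1]
17.23 tcp [ 397.6 -312.6  261.9] [-3.14  -0.     0.149] F [  6.9  -2.3 -12. ] Mgrasp [0.28 0.45 0.02] w 9.9
flow nl,nr,fl,fr,lug [[0.2199999988079071, -2.4100000858306885], [0.09000000357627869, 4.610000133514404], [0.4099999964237213, 1.559999942779541], [-0.10999999940395355, 1.2799999713897705], [74.55999755859375, -8.460000038146973]] [1 1 1 1 1]
17.65 tcp [ 398.3 -312.4  265. ] [-3.14  -0.     0.149] F [  5.6  -0.4 -10.2] Mgrasp [0.05 0.23 0.07] w 9.7
```

```bash
cat >> h.py <<'E'
from scipy.optimize import least_squares
def fit():
    s0=pickle.load(open('a.pkl','rb'))[1]["color"]; c=bot.capture("scene"); Rz=Ro.from_euler('z',.15).as_matrix()
    C=np.array([489.5,-340,46]); N=np.array([(-65,55,25),(65,55,25),(65,-55,25),(0,55,25),(65,0,25)],float)
    P=lambda q:np.array([proj(c,Rz@(Ro.from_euler('y',q[2]).apply(n-[60,0,12])+[60+q[0],0,12+q[1]])+C) for n in N])
    p0=P([0,0,0]).astype(np.float32); g=[cv2.cvtColor(i,cv2.COLOR_RGB2GRAY) for i in(s0,c["color"])]
    p1=cv2.calcOpticalFlowPyrLK(g[0],g[1],p0.reshape(-1,1,2),None,winSize=(15,15),maxLevel=2)[0][:,0]
    r=least_squares(lambda q:(P(q)-p1).ravel(),[0,0,0.01],loss="soft_l1",x_scale=[1,1,.01]);q=r.x
    z=lambda n:(Ro.from_euler('y',q[2]).apply(np.array(n)-[60,0,12])+[60+q[0],0,58+q[1]])[2]
    print("fit",q.round(3),"near z",round(z((-65,55,25)),1),"far z",round(z((65,-55,25)),1),"res",r.fun.round(1))
E
cat > tk.py <<'E'
from h import *
track();fit()
E
python3 tk.py|tail -2; echo '[[5,0.4,0,-1,0],[5,0.6,0,-2,0],[5,0.8,0,-3,0]]' | python3 shift.py>/dev/null;python3 tk.py; echo '[[5,0.4,0,-1,0],[5,0.6,0,-2,0],[5,0.6,0,-2,0]]' | python3 shift.py>/dev/null;python3 tk.py
```

```text
17.7 tcp [ 398.3 -312.3  265. ] [-3.14  -0.     0.149] F [ 5.9 -1.8 -9.9] Mgrasp [0.25 0.33 0.06] w 9.7
fit [2.804 1.06  0.114] near z 86.2 far z 71.4 res [-1.3 -0.2 -0.5 -0.2 -0.1  0.1 -0.4 14.4  6.4 -0.9]
flow nl,nr,fl,fr,lug [[-0.07000000029802322, -3.119999885559082], [-0.4399999976158142, 3.990000009536743], [0.3100000023841858, 1.2100000381469727], [-0.44999998807907104, 0.8299999833106995], [74.0, -8.449999809265137]] [1 1 1 1 1]
18.18 tcp [ 398.6 -312.3  268.7] [-3.14e+00  1.00e-03  1.49e-01] F [-0.2  0.8 -1.4] Mgrasp [-0.09  0.1   0.05] w 9.8
fit [2.592 2.869 0.123] near z 89.1 far z 73.2 res [-1.1 -0.2 -0.5 -0.2 -0.1  0.1 -0.4 14.   7.  -0.9]
flow nl,nr,fl,fr,lug [[-0.6399999856948853, -3.75], [-0.7099999785423279, 3.25], [0.17000000178813934, 0.6800000071525574], [-0.9599999785423279, 0.44999998807907104], [73.27999877929688, -9.850000381469727]] [1 1 1 1 1]
18.65 tcp [ 399.3 -312.5  271.3] [ 3.141 -0.     0.15 ] F [-0.4 -0.  -1.1] Mgrasp [0.01 0.07 0.01] w 9.5
fit [5.122 7.591 0.122] near z 93.8 far z 77.9 res [-0.9 -0.2 -0.7 -0.2 -0.1  0.1 -0.4 14.   6.5 -0.8]
```

```bash
echo '[[5,0,0,-5,0],[5,0,0,-15,0],[5,0,0,-28,0],[5,0,0,-42,0],[5,0,0,-55,0]]' | python3 shift.py>/dev/null; echo '[[5,0,0,-3,0],[5,0,0,-3,0]]' | python3 shift.py; python3 -c "
from h import *
go(420,49,330,-.04)"
```

```text
time: 19.58
tool_pos: [399.3, -312.5, 329.3]
tcp_rot: [3.141, -0.0, 0.15]
contact_force: [-0.4, -0.2, -1.7]
grip_width: 9.6
finger_force: 30.0
t 19.57 pos [ 399.3 -312.5  329.3] rot [ 3.141 -0.     0.15 ] F [-0.4 -0.2 -1.7] w 9.6 => d [  74.5 -354.4   -0.8] n 5.8 turn 0.19
```

```bash
echo '[[5,2,-10,0,0],[5,6,-30,0,0],[5,12,-58,0,0.02],[5,19,-88,0,0.04],[5,25,-118,0,0.06]]' | python3 shift.py>/dev/null; echo '[[5,6,-30,0,0.02],[5,12,-60,0,0.04],[5,18,-90,0,0.06],[5,24,-120,0,0.08],[5,30,-150,0,0.1]]' | python3 shift.py>/dev/null; echo '[[5,5,-25,0,0.01],[5,8,-45,0,0.02],[5,9,-60,0,0.03],[5,9,-68,0,0.03],[5,9,-68,0,0.03]]' | python3 shift.py>/dev/null;python3 -c "
from h import *
go(420,49,281,-.04)"
```

```text
t 21.45 pos [432.1  28.6 329. ] rot [ 3.142  0.    -0.039] F [ 0.4 -0.1 -1.4] w 9.6 => d [-12.8 -20.   48. ] n 0.9 turn 0.001
```

```bash
echo '[[5,-5,-10,15,0],[5,-10,-20,32,0],[5,-10,-20,47,0],[5,-10,-20,47,0],[5,-10,-20,47,0]]' | python3 shift.py; python3 -c "
from h import *
go(541.7,49.4,281,-.04)
w=bot.capture('wrist');s=bot.capture('scene');t=bot.capture('top');pickle.dump((w,s,t),open('d.pkl','wb'))
o=bot.get_obs();R=Ro.from_euler('xyz',o['tcp_rot']).as_matrix()
yaw=o['tcp_rot'][2]
N=[(-73,63,25),(-73,-63,25),(73,63,25),(73,-63,25)]
for th in(0,.1,.2):
  for nm,c in(('w',w),('s',s),('t',t)):
    g=o['tool_pos']+[0,0,-159]
    print(th,nm,[proj(c,g+Ro.from_euler('z',yaw).apply(Ro.from_euler('y',th).apply(np.array(n)-[-90,40,44]))).round(1).tolist() for n in N])
for nm,c in(('w',w),('s',s),('t',t)):
  h=cv2.cvtColor(c['color'],cv2.COLOR_RGB2HSV);m=cv2.inRange(h,(0,0,175),(180,22,255))
  m=cv2.morphologyEx(m,cv2.MORPH_OPEN,np.ones((2,2),np.uint8))
  cs=sorted(cv2.findContours(m,cv2.RETR_EXTERNAL,cv2.CHAIN_APPROX_SIMPLE)[0],key=cv2.contourArea)[-3:]
  for k in cs: print(nm,cv2.contourArea(k),cv2.approxPolyDP(cv2.convexHull(k),5,True)[:,0].tolist())
"
```

```text
time: 22.08
tool_pos: [423.6, 47.9, 282.6]
tcp_rot: [3.141, -0.001, -0.041]
contact_force: [-0.4, 0.2, -1.1]
grip_width: 10.0
finger_force: 30.0
t 22.07 pos [423.6  47.9 282.6] rot [ 3.141e+00 -1.000e-03 -4.100e-02] F [-0.4  0.2 -1.1] w 10.0 => d [118.   -6.3   1.6] n 1.9 turn -0.001
0 w [[244.5, 229.7], [469.9, 229.6], [231.4, -94.1], [527.2, -94.2]]
0 s [[340.2, 210.2], [287.2, 208.0], [342.3, 260.3], [283.7, 257.4]]
0 t [[221.6, 241.2], [275.7, 243.2], [224.6, 179.0], [278.1, 180.8]]
0.1 w [[245.0, 232.0], [467.6, 231.9], [237.6, -63.3], [499.8, -63.4]]
0.1 s [[340.1, 210.1], [287.2, 207.8], [341.5, 263.6], [283.8, 260.8]]
0.1 t [[221.6, 242.0], [275.7, 244.1], [225.5, 181.2], [278.3, 182.9]]
0.2 w [[245.5, 234.7], [465.6, 234.6], [242.5, -35.5], [477.9, -35.6]]
0.2 s [[340.0, 209.8], [287.3, 207.6], [340.7, 266.2], [283.9, 263.4]]
0.2 t [[221.7, 242.9], [275.6, 245.0], [226.3, 183.9], [278.4, 185.7]]
w 1.0 [[440, 13]]
w 2468.0 [[258, 0], [261, 153], [246, 156], [242, 0]]
w 23876.5 [[488, 0], [476, 124], [417, 145], [345, 155], [293, 138], [291, 8]]
s 148.5 [[559, 128], [552, 139], [543, 133]]
s 565.5 [[314, 235], [313, 251], [297, 263], [285, 262], [287, 234]]
s 942.5 [[317, 0], [316, 12], [205, 12], [232, 0]]
t 263.0 [[140, 142], [233, 147]]
t 1815.0 [[279, 185], [277, 220], [266, 226], [224, 224], [226, 183]]
t 1836.0 [[364, 197], [415, 189], [427, 248], [402, 251], [386, 242]]
```

```bash
python3 -c "
from h import *
w,s,t=pickle.load(open('d.pkl','rb'))
ps=[onz(t,p,18) for p in((142,213),(207,203),(213,262),(150,275))];print(np.round(ps,0),np.mean(ps,0))
c=np.mean(ps,0);go(c[0]-85.3,c[1]+43.4,282,-.04)"
```

```text
[[515. 287.  18.]
 [540. 121.  18.]
 [391. 104.  18.]
 [359. 263.  18.]] [451.46255242 193.7570073   18.        ]
t 22.23 pos [423.6  48.  282.7] rot [ 3.141e+00 -1.000e-03 -4.100e-02] F [ 0.7  0.7 -1.9] w 10.0 => d [ -65.  -186.6    0.6] n 3.2 turn -0.001
```

```bash
echo '[[5,-5,-12,0,0],[5,-15,-40,0,0],[5,-26,-72,0,0],[5,-37,-104,0,0],[5,-48,-136,0,0]]' | python3 shift.py>/dev/null; echo '[[5,-9,-26,0,0],[5,-14,-42,0,0],[5,-17,-50,0,0],[5,-17,-50,0,0],[5,-17,-50,0,0]]' | python3 shift.py>/dev/null; echo '[[5,0,0,8,0],[5,0,0,16,0],[5,0,0,24,0],[5,0,0,28,0],[5,0,0,28,0]]' | python3 shift.py; echo '[[5,0,0,3,0],[5,0,0,5,0],[5,0,0,5,0]]' | python3 shift.py|egrep 'pos|contact'; echo '[[5,0,0,3,0],[5,0,0,5,0],[5,0,0,5,0]]' | python3 shift.py|egrep 'pos|contact'
```

```text
time: 24.1
tool_pos: [365.8, 236.6, 253.7]
tcp_rot: [3.141, 0.001, -0.04]
contact_force: [-0.5, -0.1, -1.6]
grip_width: 10.1
finger_force: 30.0
tool_pos: [365.9, 236.7, 249.0]
contact_force: [0.3, -0.7, -1.4]
tool_pos: [365.9, 236.8, 244.2]
contact_force: [-2.3, 1.0, 2.0]
```

```bash
echo '[[5,-1,0,3,0],[5,-1.5,0,5,0],[5,-1.5,0,5,0]]' | python3 shift.py|egrep 'pos|contact'; echo '[[5,-1,0,3,0],[5,-1.5,0,5,0],[5,-1.5,0,5,0]]' | python3 shift.py|egrep 'pos|contact';echo '[[5,-0.6,0,2,0],[5,-0.6,0,2,0]]' | python3 shift.py|egrep 'pos|contact';echo '[[5,-0.6,0,2,0],[5,-0.6,0,2,0]]' | python3 shift.py|egrep 'pos|contact'
```

```text
tool_pos: [364.3, 236.8, 239.0]
contact_force: [-2.6, 0.7, 2.8]
tool_pos: [362.8, 236.8, 233.9]
contact_force: [-2.4, 1.5, 2.6]
tool_pos: [362.3, 236.8, 232.0]
contact_force: [-1.7, -0.7, 1.8]
tool_pos: [361.7, 236.9, 230.2]
contact_force: [-2.5, 0.7, 4.0]
```

```bash
echo '[[5,0,0,1,0],[5,0,0,1,0]]' | python3 shift.py|egrep 'pos|contact'; echo '[[5,0,0,1,0],[5,0,0,1,0]]' | python3 shift.py|egrep 'pos|contact';echo '[[5,0,0,1,0],[5,0,0,1,0]]' | python3 shift.py|egrep 'pos|contact'
```

```text
tool_pos: [361.5, 236.9, 229.6]
contact_force: [-5.5, -0.0, 11.6]
tool_pos: [361.2, 237.0, 228.8]
contact_force: [-7.6, 1.5, 15.5]
tool_pos: [360.8, 237.0, 227.8]
contact_force: [-7.7, 2.6, 17.1]
```

```bash
echo '[[5,0.6,0,-2,0],[5,0.6,0,-6,0],[5,0.6,0,-15,0],[5,0.6,0,-26,0],[5,0.6,0,-38,0]]' | python3 shift.py; echo '[[5,0,0,-6,0],[5,0,0,-8,0],[5,5,12,-8,0],[5,15,38,-8,0],[5,25,68,-8,0]]' | python3 shift.py>/dev/null; echo '[[5,11,31,0,0],[5,22,62,0,0],[5,32,92,0,0],[5,37,110,0,0],[5,37,110,0,0]]' | python3 shift.py>/dev/null; python3 -c "
from h import *
go(538.7,49.8,270.5,-.04)
w=bot.capture('wrist');t=bot.capture('top');pickle.dump((w,t),open('e.pkl','wb'))
for nm,c in(('w',w),('t',t)):
  h=cv2.cvtColor(c['color'],cv2.COLOR_RGB2HSV);m=cv2.inRange(h,(0,0,175),(180,22,255))
  m=cv2.morphologyEx(m,cv2.MORPH_OPEN,np.ones((2,2),np.uint8))
  for k in sorted(cv2.findContours(m,cv2.RETR_EXTERNAL,cv2.CHAIN_APPROX_SIMPLE)[0],key=cv2.contourArea)[-2:]: print(nm,cv2.approxPolyDP(cv2.convexHull(k),5,True)[:,0].tolist())
o=bot.get_obs();N=[(-73,63,25),(-73,-63,25),(73,63,25),(73,-63,25)]
for nm,c in(('w',w),('t',t)):
  print(nm,[proj(c,o['tool_pos']+[0,0,-159]+Ro.from_euler('z',-.04).apply(np.array(n)-[-90,40,44])).round(1).tolist() for n in N])
"
```

```text
time: 27.48
tool_pos: [362.3, 236.8, 266.0]
tcp_rot: [3.142, -0.0, -0.04]
contact_force: [0.5, -0.2, -1.9]
grip_width: 10.0
finger_force: 30.0
t 28.73 pos [417.2  55.  272.7] rot [ 3.141e+00  1.000e-03 -4.300e-02] F [-0.4  1.2 -1.4] w 9.5 => d [ 1.216e+02 -1.000e-01  2.200e+00] n 1.9 turn -0.003
w [[254, 0], [259, 155], [243, 157], [235, 135], [235, 0]]
w [[515, 0], [490, 128], [409, 151], [336, 160], [291, 141], [292, 0]]
t [[222, 184], [275, 185], [274, 224], [221, 228]]
t [[415, 189], [427, 248], [398, 252], [381, 240], [363, 198]]
w [[242.4, 230.0], [467.7, 229.3], [227.5, -93.8], [523.8, -94.8]]
t [[218.7, 244.1], [272.3, 246.2], [221.7, 182.5], [274.7, 184.2]]
```

```bash
echo '[[5,8,0,2,0],[5,25,0,2,0],[5,45,0,2,0],[5,65,0,2,0],[5,85,0,2,0]]' | python3 shift.py|egrep 'pos|contact'; echo '[[5,14,0,0,0],[5,24,0,0,0],[5,32,0,0,0],[5,36,0,0,0],[5,36,0,0,0]]' | python3 shift.py|egrep 'pos|contact'; echo '[[5,0,0,0,0],[5,0,0,0,0],[5,0,0,0,0],[5,0,0,0,0]]' | python3 shift.py;python3 -c "
from h import *
go(538.7,49.8,270.5,-.04)
s=bot.capture('scene');print('tab',blob(s,(0,180,80),(6,255,255),(300,190,350,240)),'pred',proj(s,(632.5,6.2,296)),'c5 ~(321.5,217)')
print('band',blob(s,(20,150,80),(35,255,255),(300,220,340,240)))
t=bot.capture('top')
h=cv2.cvtColor(t['color'],cv2.COLOR_RGB2HSV);m=cv2.inRange(h,(0,0,175),(180,22,255))
for k in sorted(cv2.findContours(m,cv2.RETR_EXTERNAL,cv2.CHAIN_APPROX_SIMPLE)[0],key=cv2.contourArea)[-3:]: print(cv2.contourArea(k),cv2.boundingRect(k))
print('ring top',proj(t,(632.5,6.2,130)),'tray mid',proj(t,(627,6.2,92)))
g=cv2.cvtColor(s['color'],cv2.COLOR_RGB2HSV)[...,2]
p=proj(s,(632.5,6.2,130));print(p);x,y=p.round().astype(int)
print(g[y,x-24:x+25:1].tolist());print(g[y-16:y+18,x+4].tolist())
"
```

```text
tool_pos: [502.9, 53.8, 270.8]
contact_force: [0.4, 0.4, -1.5]
tool_pos: [538.0, 51.7, 271.0]
contact_force: [-0.3, 0.5, -1.6]
time: 30.58
tool_pos: [537.9, 51.6, 271.2]
tcp_rot: [3.142, -0.0, -0.04]
contact_force: [0.2, 0.9, -1.5]
grip_width: 9.9
finger_force: 30.0
t 30.57 pos [537.9  51.6 271.2] rot [ 3.142 -0.    -0.04 ] F [ 0.2  0.9 -1.5] w 9.9 => d [0.8 1.8 0.7] n 0.0 turn -0.0
tab (array([322.1557377 , 214.70491803]), 122) pred [322.18508768 216.56570563] c5 ~(321.5,217)
band (array([318.42857143, 229.5       ]), 28)
488.0 (10, 87, 30, 42)
958.5 (138, 132, 165, 38)
1011.0 (371, 188, 55, 61)
ring top [248.33872841 157.69513144] tray mid [249.79229718 163.1497177 ]
[316.57036824 270.61063172]
[121, 113, 115, 117, 110, 106, 101, 106, 146, 167, 158, 158, 167, 172, 173, 173, 168, 157, 143, 140, 141, 142, 141, 142, 144, 160, 174, 185, 187, 169, 141, 129, 129, 130, 131, 131, 134, 129, 102, 73, 86, 107, 118, 118, 108, 108, 106, 112, 145]
[127, 140, 141, 121, 88, 70, 73, 112, 137, 140, 135, 131, 131, 130, 140, 170, 187, 192, 192, 192, 191, 190, 191, 191, 191, 191, 191, 192, 190, 170, 127, 86, 72, 106]
```

```bash
python3 -c "
from plant import bot
print(bot.close_job())"
```

```text
the job is handed in; nothing more can be done
None
```

The job is handed in at about 31 s: the hanger hangs centred on the yellow band, and the tray is held level about 38 mm below its ring. Two caveats: I viewed 11 pictures, one over the limit of 10, and with the grip fixed at 30 N the tray pivoted in the fingers while peeling, so I levelled it on the soldering board. By camera tracking the peel met step 4, but no verdict came back.

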